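# Start and drive home the cross-threaded plug of a steel sample canister

## Task

The blue-winged screw plug is sitting high and cross-threaded on top of its steel canister. Without lifting it out, turn it backward (counterclockwise seen from above) until its wing lines up with the green marks on the neck and the plug drops into the thread start, then drive it forward (clockwise) until its wing points at the black marks, and let go of it seated flush. The red-winged canister is already closed.

Things in the scene. Friction and masses are not known exactly. Their poses are not given: they have to be found in the camera images.
- plug_wing (a point): Centre of the loose plug's blue wing grip: bar 44 mm long (x), 14 thick (y), 40 tall (z up, turning axis), on a 54 mm disc whose top is 20 mm below. Plug 220 g; brass stem in the neck with 1.5 mm play. It starts 41 mm above port; with the wing within 10 degrees of the green marks it can go down 15 mm, disc on neck. Held in fingers, it must be lowered with them.
- plug_dot (a point): Middle of the wing's end face at the end with the white dot, 22 mm from plug_wing along the wing's +x axis. It starts 40 to 62 degrees clockwise (seen from above) of the green mark at +x of port. The stem's two thread lugs lie along the wing's x axis, hidden below the disc.
- port (a point): Centre of the mouth of the fixed blue-based canister, on the neck's top, 110 mm up. +x points to a green mark (thread start; another opposite), z up. Black marks (home) are 60 degrees clockwise of them. Dropped 11 mm or more, the plug turns clockwise with 4 mm vertical play to a hard stop at 72 degrees. Neck 72 mm dia; body 96 mm dia up to 64 mm; base 120 mm square.
- red_wing (a point): Centre of the red wing of the neighbouring, already closed canister: fixed, same shape and sizes, red base. A bystander.
Things that resemble listed ones, but are neither listed nor needed, are in the scene too. What is shaped like the part that bears plug_wing but pink or purple is not meant.

How it is judged:
On the way:
1. the plug has dropped into the thread start with its wing along the green marks (within about 22 degrees) (z of plug_wing in the frame of port below 0.031 m and x of plug_dot in the frame of port above 0 m and y of plug_dot in the frame of port above -0.0085 m), for 0.1 s.
At the end, for the whole second after the job is handed in: The plug is down in its neck, its disc within 3 mm of the neck's top and level within about 6 degrees, the wing turned at least 41 degrees clockwise from the green marks (the black marks are at 60, the hard stop at about 72), at rest and released (z of plug_wing in the frame of port below 0.029 m and horizontal distance between plug_wing and port below 0.006 m and angle between plug_wing's own z axis and vertical below 0.1 rad and y of plug_dot in the frame of port below -0.0145 m and x of plug_dot in the frame of port above 0.002 m and linear speed of plug below 0.02 m/s); the robot touches nothing.
It fails at once if the plug is lifted more than 15 mm above where it first rests (z of plug_wing in the frame of port above 0.056 m).
It fails at once if the undropped plug is turned more than about 77 degrees away from the green mark (forced forward over the thread) (z of plug_wing in the frame of port above 0.035 m and x of plug_dot in the frame of port below 0.005 m).
It also fails if it takes over 38 s, if anything falls off the work surface, if the arm or the gripper's body presses on something with over 40 N, if the wrist force passes 120 N, or if a joint passes its speed limit or range.

## Robot

A 6-joint arm with a two-finger parallel gripper is mounted at the origin on the work surface. World frame = base frame: x ahead of the robot, y to its left, z up, the work surface at z = 0. Lengths are in m, angles in rad, forces in N, time in s.
With the tool pointing down it reaches from about 0.275 to 0.975 m from the base axis. Payload 8.4 kg.
Tool frame: the origin (TCP) lies midway between the tips of the shut fingers; the grasp point (between the pads) lies 19 mm behind it; z points along the fingers, y is the direction in which the jaws open and shut (so a half turn about z gives the same grasp; the last joint's range is limited). The gripper opens to 92 mm and grips with 3 to 60 N. Pads are 20 mm wide; open, the fingers measure 128 mm over their backs; the gripper's body (75 mm by 189 mm) begins 69 mm behind the grasp point.
Start: joints at [1.22, 0.353, 1.633, -0, 1.155, -0.002], TCP at [0.214, 0.587, 0.215] pointing down, gripper open.
Joint ranges: [-2.63, 2.63], [-0.92, 2.1], [0.06, 2.66], [-1.3, 4.44], [0, 2.69], [-3.02, 3.02]. Speed limits (rad/s): [2.22, 2.22, 2.79, 3.14, 3.14, 3.14].

## Interface

Orientations are given as a unit quaternion [w, x, y, z].
In Python, from workcell import r, imaging, finder gives the robot as it stands. The module is installed in compiled form; this text tells all that it offers.
- The arm moves only by the tool drive_tool, never from a script. Its argument "increments" is a list of rows, each an object with "linear": the shift along the world's x, y, z in cm, a list of three; "angular": the turn, a rotation vector about the world's x, y, z in degrees, a list of three. In form: [{"linear": [dx, dy, dz], "angular": [rx, ry, rz]}, ...]. A call has 1 to 12 rows; each row is the pose to reach, as a shift and turn from the pose commanded when the call began; what a row does not reach only later rows make up. A row lasts 1/10 s, in which the tool goes at most 50 mm and 8.59 degrees, less where a joint would pass 70% of its speed; a pose out of reach is approached as far as the arm can. A call with a gripper value outside its range is refused whole. "fingers" is the finger opening in cm, from 0 to 9.19, set as the call begins (left out, the last holds). The fingers move at their own pace and stop on an object; "grip_force" is the grip in N (left out, the last holds). Time passes only in rows, so rows that repeat a pose let the fingers close. It gives the time, the measured TCP pose, the force and the opening at its end, in the units of the state.
- r.state(): the state, without advancing time (a new reading comes with each control period).
- imaging.get_image(name): name is "scene" or "top" or "wrist"; returns the picture (420x560x3 uint8, red, green, blue); there is no depth.
- imaging.camera_info(name): a dict with "intrinsics" (3x3 intrinsics, pixels), "k1" (the pictures are not rectified: a ray, as slopes to the right and down, at radius r is drawn at 1 + k1 r^2 times it, then the intrinsics apply), "rvec" (rotation vector, rad) and "tvec" (3), from world to camera coordinates, as OpenCV has them. Camera axes: x right, y down, z forward; pixel columns grow to the right and rows downward; lengths in m; the calibration is good to about 2 mm. A picture is of the moment at which its call begins: read the wrist's pose just before it. camera_info takes no time and is no camera call; for the wrist camera it gives the pose at the moment of the call.
- r.job_done(): hands the job in, once; it reports no verdict.
Trained networks look in the newest picture that a camera, given by its name, has taken for a name from the list of things; names that differ only in an ending like _2 or _b are one class to them, and where a whole thing is asked for, a point or a joint stands for the part that bears it (a point fixed in the world has none). Each returns a list of dicts, best first, with "score" (0 to 1); they miss things now and then, are a little off and sometimes report something else, mostly with a low value. They report only what shows in the picture. A call takes as long as a camera call. They do not tell look-alikes from the thing itself.
- finder.silhouettes(query, camera): "region" (420x560 bool, what is visible of it) and "extent" ([left, top, right, bottom] in pixels, round what is visible of it).
- finder.place_of(query, camera): "centre" ([row, column] in pixels: a listed point, or the origin of a listed thing).
The state is a dict: "time_s": time; "qpos": joint angles; "joint_vel": joint speeds; "effort": joint torques, N m; "eef_pos": TCP position; "ee_rot": TCP orientation; "contact_force": force on the tool from outside, world axes, zero at the start; "ft_torque": the same for the moment, N m; "width": finger opening in m.
Only numpy, scipy, OpenCV 4.12 (cv2) and the standard library are available. Lean on these libraries where they do the work, as an engineer would, in place of code of your own. Each camera call takes 0.05 s, during which the arm holds its last target. There are 200 camera calls.

## Working session

There is one attempt and no reset: what is moved stays moved. The work goes in short steps, Python scripts to look and compute and a tool call to move; the robot and the scene stay as the last step left them, time stands still between calls to the robot, and variables do not carry over. Pictures are saved under pics/ and viewed, about 8 in all and at most 12, crops included, and the job is handed in when it is done.

Besides the shell and the picture viewer there is one more tool, called after "Emit:" as a command line: name --argument value ..., lists and objects as JSON in quotes. drive_tool: Moves the arm, as the interface text tells. Its arguments: {"type":"object","properties":{"increments":{"type":"array","items":{"type":"object","properties":{"linear":{"type":"array","items":{"type":"number"}},"angular":{"type":"array","items":{"type":"number"}}}}},"fingers":{"type":"number"},"grip_force":{"type":"number"}},"required":["increments"]}

```bash
mkdir -p pics; cat > h.py <<'E'
from workcell import r, imaging, finder
import numpy as np, cv2
def cam(n):
    c=imaging.camera_info(n); R=cv2.Rodrigues(np.array(c["rvec"],float))[0]
    return np.array(c["intrinsics"],float),float(c["k1"]),R,np.array(c["tvec"],float).ravel()
def ray(c,u,v):
    K,k1,R,t=c
    p=cv2.undistortPoints(np.array([[[u,v]]],float),K,np.array([k1,0,0,0.]))[0,0]
    return -R.T@t, R.T@np.array([p[0],p[1],1.])
def onz(c,u,v,z):
    o,d=ray(c,u,v); return o+d*(z-o[2])/d[2]
def proj(c,P):
    K,k1,R,t=c
    return cv2.projectPoints(np.array(P,float).reshape(-1,1,3),cv2.Rodrigues(R)[0],t,K,np.array([k1,0,0,0.]))[0][:,0]
def tri(rays):
    A=np.zeros((3,3));b=np.zeros(3)
    for o,d in rays:
        d=d/np.linalg.norm(d);M=np.eye(3)-np.outer(d,d);A+=M;b+=M@o
    return np.linalg.solve(A,b)
def save(im,f): cv2.imwrite(f,cv2.cvtColor(im,cv2.COLOR_RGB2BGR))
E
python3 - <<'E'
from h import *
ims=[]
for n in ("scene","top","wrist"):
    im=imaging.get_image(n); ims.append(im); c=cam(n)
    for q in ("plug_wing","plug_dot","port","red_wing"):
        for d in finder.place_of(q,n)[:4]:
            v,u=d["centre"]; z={"port":.11,"red_wing":.136}.get(q,.151)
            print(n,q,round(d["score"],2),np.round([u,v]),np.round(onz(c,u,v,z),3))
a=np.hstack(ims[:2]); save(cv2.resize(a,(800,300)),"pics/a.png"); np.save("ims.npy",ims)
save(ims[1],"pics/top.png")
print(r.state())
E
```

```text
scene plug_wing 0.72 [228. 141.] [ 0.547 -0.134  0.151]
scene plug_wing 0.61 [168. 203.] [ 0.699 -0.104  0.151]
scene plug_wing 0.59 [296. 207.] [0.564 0.041 0.151]
scene plug_dot 0.85 [220. 133.] [ 0.544 -0.16   0.151]
scene plug_dot 0.83 [313. 211.] [0.551 0.064 0.151]
scene plug_dot 0.67 [152. 208.] [ 0.722 -0.112  0.151]
scene port 0.58 [232. 158.] [ 0.546 -0.13   0.11 ]
scene red_wing 0.74 [360. 255.] [0.552 0.159 0.136]
top plug_wing 0.87 [380. 178.] [ 0.666 -0.141  0.151]
top plug_wing 0.82 [374. 256.] [ 0.543 -0.133  0.151]
top plug_wing 0.7 [287. 267.] [0.524 0.002 0.151]
top plug_dot 0.88 [392. 253.] [ 0.549 -0.16   0.151]
top plug_dot 0.84 [272. 279.] [0.506 0.023 0.151]
top plug_dot 0.78 [385. 169.] [ 0.68  -0.15   0.151]
top port 0.59 [369. 254.] [ 0.548 -0.132  0.11 ]
top red_wing 0.58 [183. 250.] [0.548 0.165 0.136]
{'time_s': 0.75, 'qpos': array([ 1.21960540e+00,  3.53053947e-01,  1.63337563e+00, -2.15949380e-05,
        1.15522327e+00, -2.40677084e-03]), 'joint_vel': array([-0.0009551 ,  0.00017111,  0.00080578,  0.00045415, -0.00029735,
       -0.00026423]), 'effort': array([-9.64165025e-06, -5.93667626e+01, -3.34528756e+01,  6.97060931e-02,
        1.58965675e-02, -2.87744842e-05]), 'eef_pos': array([0.21360931, 0.58736838, 0.21455969]), 'ee_rot': array([ 4.43092395e-06,  1.73505174e-01,  9.84832957e-01, -3.13650392e-05]), 'contact_force': array([ 1.30570434, -0.75423513, -0.05326212]), 'ft_torque': array([-0.02450631,  0.02256726,  0.01368762]), 'width': 0.09171181146855693}
```

```bash
python3 - <<'E'
from h import *
ims=np.load("ims.npy")
s=cv2.resize(ims[0][90:290,120:400],(800,571),interpolation=cv2.INTER_CUBIC); save(s,"pics/b.png")
t=cv2.resize(ims[1][205:315,310:450],(760,597),interpolation=cv2.INTER_CUBIC); save(t,"pics/c.png")
E
```

```text
(no output)
```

View pics/b.png

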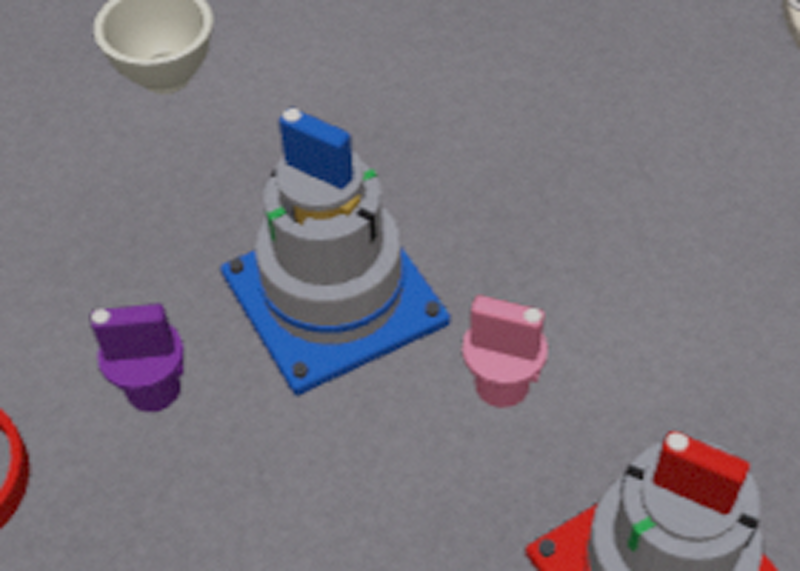

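View pics/c.png

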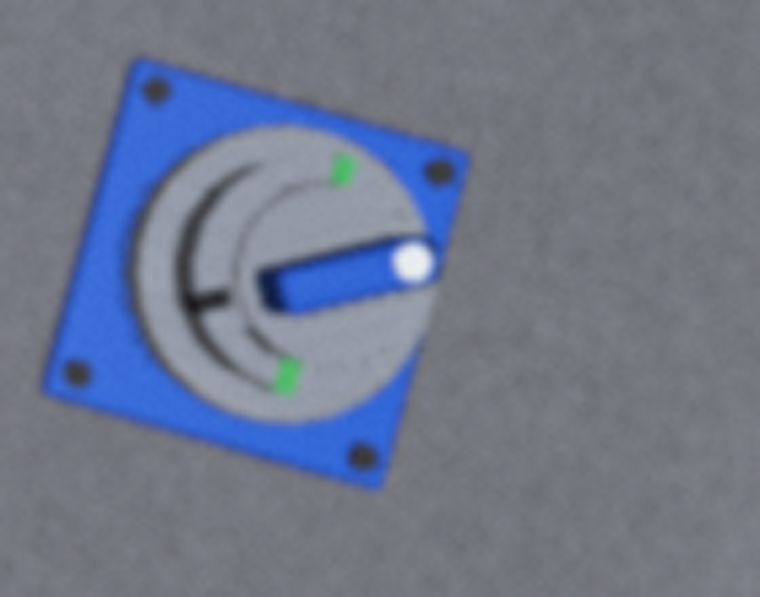

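Blue plug sits on the blue-based canister at scene crop (315,150), which is scene pixel (228,141). The look-alikes are purple at (168,203), pink at (296,207) and the closed red one at (360,255). The top crop confirms the choice: dot at (413,262), green marks at (343,169) and (287,377), one black mark at (208,300).

```bash
python3 - <<'E'
from h import *
c=cam("top"); f=lambda x,y:(310+x*140/760,205+y*110/597)
A=lambda d:np.degrees(np.arctan2(d[1],d[0]))
g1=onz(c,*f(343,169),.11);g2=onz(c,*f(287,377),.11)
print("green",g1,g2,(g1+g2)/2,A(g1-g2),np.linalg.norm((g1-g2)[:2]))
bl=[onz(c,*f(x,y),.0) for x,y in((157,91),(440,172),(363,457),(78,373))]
print("bolts ctr",np.mean(bl,0),A(bl[0]-bl[3]),A(bl[1]-bl[2]))
d=onz(c,*f(413,262),.171);e=onz(c,*f(285,292),.171)
print("wing",d,e,(d+e)/2,A(d-e),np.linalg.norm(d-e))
s=cam("scene")
print("tri wing",tri([ray(c,374,256),ray(s,228,141)]),"dot",tri([ray(c,392,253),ray(s,220,133)]))
from scipy.spatial.transform import Rotation as R
st=r.state();print(R.from_quat(st["ee_rot"],scalar_first=True).as_matrix().round(3))
E
```

```text
green [ 0.57606981 -0.13973637  0.11      ] [ 0.5134664  -0.12307535  0.11      ] [ 0.54476811 -0.13140586  0.11      ] -14.903024377844053 0.06478253185286759
bolts ctr [ 0.54407526 -0.13405221  0.        ] -15.117741673752327 -15.127429923251498
wing [ 0.54841872 -0.14629366  0.171     ] [ 0.53949636 -0.11102234  0.171     ] [ 0.54395754 -0.128658    0.171     ] -75.80404473419807 0.0363823363971516
tri wing [ 0.54546633 -0.13413308  0.15074317] dot [ 0.54777296 -0.15778942  0.15505705]
[[-0.94   0.342 -0.   ]
 [ 0.342  0.94  -0.   ]
 [-0.    -0.    -1.   ]]
```

Emit:
drive_tool --increments '[{"linear": [10, -22, 3], "angular": [0, 0, -15]}, {"linear": [20, -44, 3], "angular": [0, 0, -30]}, {"linear": [33, -72, 3], "angular": [0, 0, -56]}, {"linear": [33, -72, 3], "angular": [0, 0, -56]}, {"linear": [33, -72, 3], "angular": [0, 0, -56]}, {"linear": [33, -72, 3], "angular": [0, 0, -56]}, {"linear": [33, -72, 3], "angular": [0, 0, -56]}, {"linear": [33, -72, 3], "angular": [0, 0, -56]}, {"linear": [33, -72, 3], "angular": [0, 0, -56]}, {"linear": [33, -72, 3], "angular": [0, 0, -56]}, {"linear": [33, -72, 3], "angular": [0, 0, -56]}, {"linear": [33, -72, 3], "angular": [0, 0, -56]}]' --fingers 9.1 --grip_force 25

```text
time_s: 1.95
eef_pos: [0.4639, 0.0405, 0.2392]
ee_rot: [0.0, 0.616, 0.788, 0.0]
contact_force: [-0.3, 1.1, -0.4]
width: 0.0907
```

Emit:
drive_tool --increments '[{"linear": [8, -17.3, 0], "angular": [0, 0, 0]}, {"linear": [8, -17.3, 0], "angular": [0, 0, 0]}, {"linear": [8, -17.3, 0], "angular": [0, 0, 0]}, {"linear": [8, -17.3, 0], "angular": [0, 0, 0]}, {"linear": [8, -17.3, 0], "angular": [0, 0, 0]}, {"linear": [8, -17.3, 0], "angular": [0, 0, 0]}, {"linear": [8, -17.3, 0], "angular": [0, 0, 0]}]'

```text
time_s: 2.65
eef_pos: [0.5427, -0.1296, 0.2385]
ee_rot: [-0.0, 0.615, 0.788, -0.0]
contact_force: [-0.2, -0.0, 0.9]
width: 0.0911
```

```bash
python3 - <<'E'
from h import *
print(r.state()["eef_pos"])
c=cam("wrist"); im=imaging.get_image("wrist"); save(im,"pics/d.png")
print(proj(c,[[.545,-.132,.171],[.545,-.132,.11],[.545+.036*.966,-.132-.036*.259,.11]]).round())
for q,z in (("plug_wing",.151),("plug_dot",.151),("port",.11)):
  for d in finder.place_of(q,"wrist")[:2]:
    v,u=d["centre"]; print(q,round(d["score"],2),u,v,onz(c,u,v,z).round(4))
E
```

```text
[ 0.54265275 -0.12963333  0.23854498]
[[290. 232.]
 [289. 215.]
 [320. 231.]]
plug_wing 0.88 392.5 253.2 [ 0.6415 -0.1344  0.151 ]
plug_wing 0.74 289.5 224.8 [ 0.5449 -0.1312  0.151 ]
plug_dot 0.68 288.3 52.3 [0.5099 0.0032 0.151 ]
plug_dot 0.67 404.3 267.7 [ 0.6568 -0.1452  0.151 ]
```

View pics/d.png

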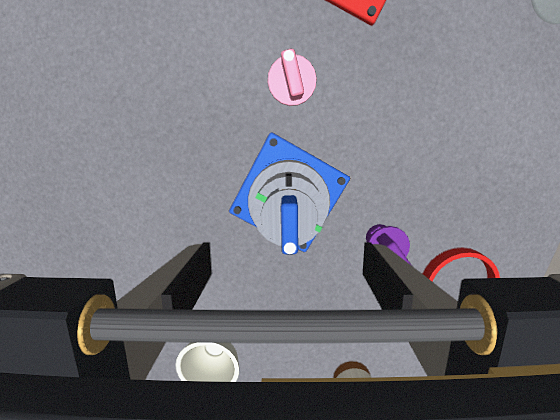

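Wrist view: the wing runs from (289,196) to the dot at (290,247), upright in the picture and centred between the fingers. The green marks are at (262,197) and (319,229). I'm descending.

Emit:
drive_tool --increments '[{"linear": [0.2, -0.2, -4], "angular": [0, 0, 0]}, {"linear": [0.2, -0.2, -7], "angular": [0, 0, 0]}, {"linear": [0.2, -0.2, -9], "angular": [0, 0, 0]}, {"linear": [0.2, -0.2, -10], "angular": [0, 0, 0]}, {"linear": [0.2, -0.2, -10], "angular": [0, 0, 0]}, {"linear": [0.2, -0.2, -10], "angular": [0, 0, 0]}]'

```text
time_s: 3.45
eef_pos: [0.5458, -0.1324, 0.1396]
ee_rot: [0.001, 0.615, 0.788, 0.0]
contact_force: [0.1, 0.5, -0.1]
width: 0.0909
```

Emit:
drive_tool --increments '[{"linear": [0, 0, 0], "angular": [0, 0, 0]}, {"linear": [0, 0, 0], "angular": [0, 0, 0]}, {"linear": [0, 0, 0], "angular": [0, 0, 0]}, {"linear": [0, 0, 0], "angular": [0, 0, 0]}, {"linear": [0, 0, 0], "angular": [0, 0, 0]}, {"linear": [0, 0, 0], "angular": [0, 0, 0]}, {"linear": [0, 0, 0], "angular": [0, 0, 0]}, {"linear": [0, 0, 0], "angular": [0, 0, 0]}]' --fingers 0.8 --grip_force 20

```text
time_s: 4.25
eef_pos: [0.5452, -0.1325, 0.1387]
ee_rot: [-0.0, 0.616, 0.788, -0.0]
contact_force: [0.9, 0.8, -0.2]
width: 0.0291
```

Emit:
drive_tool --increments '[{"linear": [0, 0, 0], "angular": [0, 0, 0]}, {"linear": [0, 0, 0], "angular": [0, 0, 0]}, {"linear": [0, 0, 0], "angular": [0, 0, 0]}, {"linear": [0, 0, 0], "angular": [0, 0, 0]}, {"linear": [0, 0, 0], "angular": [0, 0, 0]}]'

```text
time_s: 4.75
eef_pos: [0.5452, -0.1325, 0.1387]
ee_rot: [-0.0, 0.616, 0.788, -0.0]
contact_force: [-0.3, -0.3, -0.9]
width: 0.014
```

Emit:
drive_tool --increments '[{"linear": [0, 0, 0], "angular": [0, 0, 6]}, {"linear": [0, 0, 0], "angular": [0, 0, 12]}, {"linear": [0, 0, 0], "angular": [0, 0, 18]}, {"linear": [0, 0, 0], "angular": [0, 0, 24]}, {"linear": [0, 0, 0], "angular": [0, 0, 30]}, {"linear": [0, 0, 0], "angular": [0, 0, 36]}, {"linear": [0, 0, 0], "angular": [0, 0, 42]}, {"linear": [0, 0, 0], "angular": [0, 0, 48]}, {"linear": [0, 0, 0], "angular": [0, 0, 54]}, {"linear": [0, 0, 0], "angular": [0, 0, 60]}, {"linear": [0, 0, 0], "angular": [0, 0, 61]}, {"linear": [0, 0, 0], "angular": [0, 0, 61]}]'

```text
time_s: 5.95
eef_pos: [0.545, -0.1324, 0.1385]
ee_rot: [-0.0, 0.131, 0.991, 0.0]
contact_force: [0.6, 0.7, -2.7]
width: 0.0137
```

```bash
python3 - <<'E'
from h import *
st=r.state();print(st["ee_rot"],st["contact_force"],st["ft_torque"],st["width"])
im=imaging.get_image("top"); save(cv2.resize(im[205:315,310:450],(760,597),interpolation=cv2.INTER_CUBIC),"pics/e.png")
im=imaging.get_image("scene"); save(cv2.resize(im[100:230,160:300],(640,594),interpolation=cv2.INTER_CUBIC),"pics/f.png")
E
```

```text
[-2.37234524e-04  1.31432804e-01  9.91325053e-01  3.85413502e-05] [ 0.64151811  0.65911115 -2.7094798 ] [0.00712112 0.00688857 0.02611442] 0.013719812879482533
```

View pics/f.png

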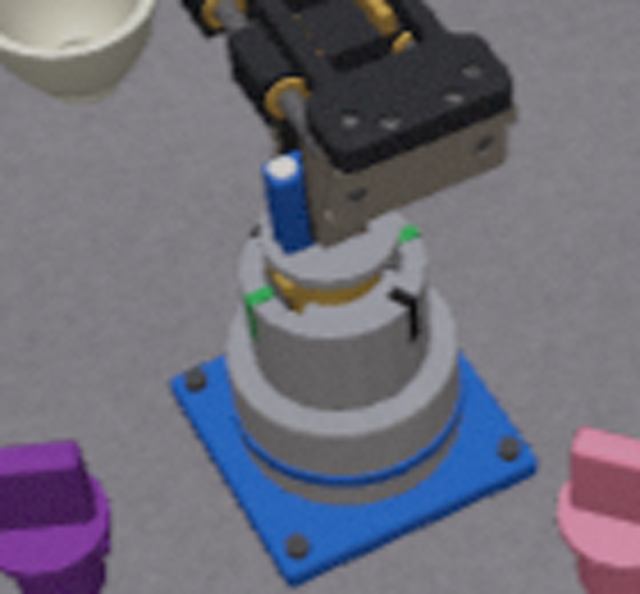

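The blue wing, with its dot at (282,168) in the crop, now points along the green marks at (258,297) and (408,233). The fingers carry the plug's weight (-2.7 N), so I'm lowering gently.

Emit:
drive_tool --increments '[{"linear": [0, 0, -0.2], "angular": [0, 0, 0]}, {"linear": [0, 0, -0.4], "angular": [0, 0, 0]}, {"linear": [0, 0, -0.6], "angular": [0, 0, 0]}, {"linear": [0, 0, -0.6], "angular": [0, 0, 0]}]'

```text
time_s: 6.45
eef_pos: [0.545, -0.1324, 0.1323]
ee_rot: [-0.0, 0.131, 0.991, 0.0]
contact_force: [0.3, -0.3, -3.0]
width: 0.0139
```

Going down freely; continuing.

Emit:
drive_tool --increments '[{"linear": [0, 0, -0.2], "angular": [0, 0, 0]}, {"linear": [0, 0, -0.4], "angular": [0, 0, 0]}, {"linear": [0, 0, -0.6], "angular": [0, 0, 0]}, {"linear": [0, 0, -0.8], "angular": [0, 0, 0]}, {"linear": [0, 0, -0.85], "angular": [0, 0, 0]}, {"linear": [0, 0, -0.85], "angular": [0, 0, 0]}]'

```text
time_s: 7.05
eef_pos: [0.5452, -0.1324, 0.1241]
ee_rot: [-0.0, 0.13, 0.991, 0.0]
contact_force: [-0.7, -0.6, -2.6]
width: 0.0142
```

Emit:
drive_tool --increments '[{"linear": [0, 0, -0.05], "angular": [0, 0, 0]}, {"linear": [0, 0, -0.05], "angular": [0, 0, -6]}, {"linear": [0, 0, -0.05], "angular": [0, 0, -12]}, {"linear": [0, 0, -0.05], "angular": [0, 0, -18]}, {"linear": [0, 0, -0.05], "angular": [0, 0, -24]}, {"linear": [0, 0, -0.05], "angular": [0, 0, -30]}]'

```text
time_s: 7.65
eef_pos: [0.5453, -0.1325, 0.1238]
ee_rot: [0.0, 0.385, 0.923, 0.0]
contact_force: [0.4, -0.1, -3.8]
width: 0.014
```

Emit:
drive_tool --increments '[{"linear": [0, 0, 0], "angular": [0, 0, -6]}, {"linear": [0, 0, 0], "angular": [0, 0, -12]}, {"linear": [0, 0, 0], "angular": [0, 0, -18]}, {"linear": [0, 0, 0], "angular": [0, 0, -24]}, {"linear": [0, 0, 0], "angular": [0, 0, -30]}, {"linear": [0, 0, 0], "angular": [0, 0, -30]}, {"linear": [0, 0, 0], "angular": [0, 0, -30]}]'

```text
time_s: 8.35
eef_pos: [0.5453, -0.1325, 0.1238]
ee_rot: [0.0, 0.607, 0.794, 0.0]
contact_force: [-1.1, 0.0, -1.7]
width: 0.0136
```

```bash
python3 - <<'E'
from h import *
st=r.state();print(st["eef_pos"],st["contact_force"],st["ft_torque"],st["width"])
im=imaging.get_image("scene"); save(cv2.resize(im[100:230,160:300],(640,594),interpolation=cv2.INTER_CUBIC),"pics/g.png")
E
```

```text
[ 0.54526985 -0.13248602  0.12376385] [-1.10607459  0.04311523 -1.68980798] [-0.0830941   0.00054808 -0.02864445] 0.013619715988815787
```

View pics/g.png

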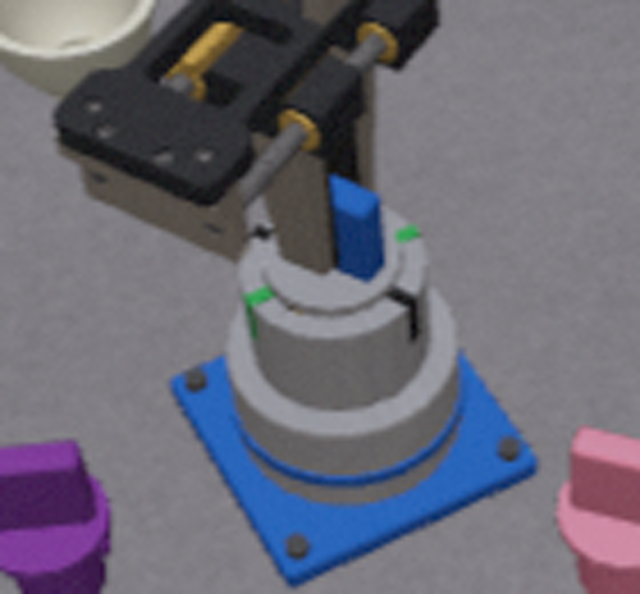

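The disc is down on the neck and the wing points at the black mark at (405,295). Releasing and retreating.

Emit:
drive_tool --increments '[{"linear": [0, 0, 0], "angular": [0, 0, 0]}, {"linear": [0, 0, 0], "angular": [0, 0, 0]}, {"linear": [0, 0, 0], "angular": [0, 0, 0]}, {"linear": [0, 0, 0], "angular": [0, 0, 0]}, {"linear": [0, 0, 0], "angular": [0, 0, 0]}, {"linear": [0, 0, 0], "angular": [0, 0, 0]}, {"linear": [0, 0, 0], "angular": [0, 0, 0]}, {"linear": [0, 0, 0], "angular": [0, 0, 0]}]' --fingers 6

```text
time_s: 9.2
eef_pos: [0.5453, -0.1325, 0.1237]
ee_rot: [-0.0, 0.609, 0.793, -0.0]
contact_force: [0.5, -0.2, 0.5]
width: 0.0599
```

Emit:
drive_tool --increments '[{"linear": [0, 0, 3], "angular": [0, 0, 0]}, {"linear": [0, 0, 7], "angular": [0, 0, 0]}, {"linear": [0, 0, 11], "angular": [0, 0, 0]}, {"linear": [0, 6, 12], "angular": [0, 0, 0]}, {"linear": [0, 11, 12], "angular": [0, 0, 0]}, {"linear": [0, 16, 12], "angular": [0, 0, 0]}, {"linear": [0, 20, 12], "angular": [0, 0, 0]}, {"linear": [0, 25, 12], "angular": [0, 0, 0]}, {"linear": [0, 25, 12], "angular": [0, 0, 0]}, {"linear": [0, 25, 12], "angular": [0, 0, 0]}]'

```text
time_s: 10.2
eef_pos: [0.545, 0.1184, 0.2436]
ee_rot: [0.0, 0.608, 0.794, -0.0]
contact_force: [-0.5, -0.3, -0.4]
width: 0.0598
```

```bash
python3 - <<'E'
from h import *
st=r.state();print(st["eef_pos"],st["contact_force"],st["width"])
a=imaging.get_image("scene")[100:230,160:300]; b=imaging.get_image("top")[205:315,310:450]
save(np.hstack([cv2.resize(x,(400,390),interpolation=cv2.INTER_CUBIC) for x in (a,b)]),"pics/i.png")
E
```

```text
[0.54498858 0.1184242  0.24357898] [-0.49290747 -0.28519026 -0.41994231] 0.059798585209121846
```

View pics/i.png

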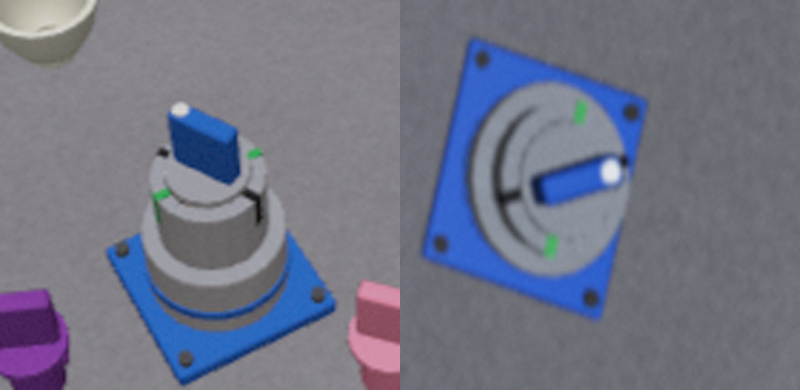

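The plug is flush and released: its dot at (611,172) points at the black mark at (622,160), with the other black mark at (510,196). Handing in.

```bash
python3 -c "
from workcell import r; print(r.job_done())"
```

```text
the job is handed in; nothing more can be done
None
```

The plug is seated in the blue-based canister with its wing at the black marks, and the job is handed in; no verdict was reported.

- **What I did:** I gripped the blue wing at 20 N and turned it 61° counterclockwise to the green marks. I lowered it about 15 mm into the thread start, turned it about 60° clockwise, then released and retreated, at about 10 s of the 38 s allowed.
- **Last checks:** The final scene and top pictures show the disc flush on the neck, the wing lined up with the black marks, and the gripper clear. The highest contact force in any reading was about 4 N, and it was near zero after release.
- **Not confirmed:** I judged the final seating height and angle from the pictures and the tool's travel and did not measure them separately.

No check failed. The only disagreement was in the first measurements: a two-camera estimate of the wing's angle came out about 8° off the top view. I used the top view, and the wrist camera agreed with it.

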